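Prop up and switch on an electronic price sign

TASK

The electronic price sign stands on a short foot and tips over backwards easily: push the folding strut on its back out until it comes firmly up against its stop, pressing it there for a moment. Then switch the sign on: push the small spring toggle on its top towards the end of the sign where the strut is hinged, hold it right over for about a second, and let it spring back to the middle. Be gentle: the sign must stay upright on its spot with the strut out at its stop, and the goods around it must stay where they are.

Things in the scene. Friction and masses are not known exactly. Their poses are not given: they have to be found in the camera images.
- sign: Loose upright price sign, about 1.6 kg: a white plate 22 mm thick (x from -11 to +11 mm), 150 mm wide (y from -75 to +75), top face at 170 mm, on a rubber-soled steel foot 220 mm wide, 10 mm high, from x = -45 to +11. Origin: on the table under the middle of the plate. z up; its face looks along its -x, its back with the strut along its +x, y along its width. Not fixed: 2 to 3 N backwards (+x) high up tips it; some 6 N on the open strut swings it round.
- strut (a joint): Angle of the folding strut (rad): 0 folded flat on the sign's back, growing as it swings out backwards like a door; a fixed stop at about 1.65 (a little past square). It starts nearly folded. A friction hinge (about 0.03 N m): it stays where it is left, and takes under 1 N to move at the tab; a clear rise of force is the stop.
- strut_hinge (a point): Point on the strut's upright hinge axis, 150 mm above the table; the axis stands at x = +15, y = -55 mm in the sign's frame. The strut is a white plate 5 mm thick, centred on this axis, from 4 to 117 mm out from it, 3 to 161 mm above the table.
- strut_tab (a point): The strut's tab, mid-thickness, 148 mm from the hinge axis, 150 mm above the table. The tab is 5 mm thick, 60 mm high (120 to 180 mm above the table, 10 mm above the top of the sign), on the strut's free edge from 117 to 167 mm out. Folded, it sticks out 37 mm past the sign's +y end, so a finger in front of it beside that end can push it backwards.
- toggle (a joint): Lean of the spring-centred toggle (rad): 0 upright, positive leaning towards the sign's -y end (the strut's hinge end), stops at +0.45 and -0.45. Springs back when let go; about 1.5 N at the tip holds it over. Count it as over beyond about 0.35.
- toggle_tip (a point): Centre of the toggle's 12 mm ball. The toggle is a thin steel stick, 8 mm thick, on the sign's top at x = 0, y = -45 mm, pivoting at 170 mm above the table; the ball's centre is 38 mm above the pivot.
- sign_end_near_hinge (a point): Low point of the sign's -y end (y = -75 mm, 20 mm up), the end near the strut's hinge.
- sign_end_far (a point): Low point of the sign's +y end (y = +75 mm, 20 mm up).
- tea_carton: Bystander: black carton 80 x 130 x 75 mm high behind the hinge end of the sign; origin under its centre.
- sugar_box: Bystander: upright mustard box 55 x 75 x 125 mm high beside the sign's +y end; origin under its centre.
- small_box: Bystander: cardboard box 100 x 70 x 45 mm high; origin under its centre.
- jar: Bystander: amber jar, 68 mm across, 95 mm high, beside the sign's -y end; origin under its centre.
- can: Bystander: can, 70 mm across, 100 mm high, behind the sign; origin under its centre.
- tape_roll: Bystander: lying roll 90 mm across, 45 mm high; origin under its centre.
- scanner: Bystander: handheld scanner 190 mm long, 30 mm high, lying; origin on the table under it.
Mind the look-alikes: they are no part of the job. Of the things that look like the sign, the largest one is meant.

How it is judged:
By the outcome, as a careful person would: the job done as asked, in the order asked, and still so for the second after the job is handed in, with the robot touching nothing.
It also fails if it takes over 62 s, if anything falls off the work surface, if the arm or the gripper's body presses on something with over 40 N, if the wrist force passes 120 N, or if a joint passes its speed limit or range.

ROBOT

A 7-joint arm with a two-finger parallel gripper is mounted at the origin on the work surface. World frame = base frame: x ahead of the robot, y to its left, z up, the work surface at z = 0. Lengths are in mm, angles in rad, forces in N, time in s.
With the tool pointing down it reaches from about 400 to 900 mm from the base axis. Payload 5.6 kg.
Tool frame: the origin (TCP) lies at the very end of the fingers, on their centre line; the grasp point (between the pads) lies 19 mm behind it (manip.tcp_to_grasp is the distance from the TCP to the grasp point, in mm); z points along the fingers, y is the line along which they close (so a half turn about z gives the same grasp; the last joint's range is limited). The gripper opens to 92 mm and grips with 3 to 60 N. Pads are 20 mm wide; open, the fingers measure 128 mm over their backs; the gripper's body (75 mm by 189 mm) begins 69 mm behind the grasp point.
Start: joints at [1.232, 0.468, -0.012, 1.603, 0.006, 1.071, -0.056], TCP at [189.436, -621.79, 214.592] pointing down, gripper open.
Joint ranges: [-2.53, 2.53], [-0.31, 2.02], [-1.57, 1.55], [0.28, 2.44], [-1.29, 4.43], [0.15, 1.84], [-2.92, 2.92]. Speed limits (rad/s): [2.57, 2.57, 3.14, 3.14, 3.14, 3.14, 3.14].

INTERFACE

Orientations are given as a unit quaternion [x, y, z, w].
In Python, from station import status, camera, ticket, spotter, manip gives the robot as it stands. The module is installed in compiled form; this text tells all that it offers.
- The arm moves only by the tool apply_moves, never from a script. Its argument "rows" is a list of rows, each a list of 3 entries, a list of its own where there are three numbers: the opening, from 0 (shut) to 1 (fully open), then the shift along the tool's x, y, z in m, then the turn, a rotation vector about the tool's x, y, z in degrees. A call has 1 to 20 rows; each row is the pose to reach, as a shift and turn from the pose commanded when the call began, along the tool's axes at that moment; what a row does not reach only later rows make up. A row lasts 1/12 s, in which the tool goes at most 41.7 mm and 7.16 degrees, less where a joint would pass 70% of its speed; a pose out of reach is approached as far as the arm can. A call with a gripper value outside its range is refused whole. The fingers move at their own pace and stop on an object; "force" is the grip in N (left out, the last holds). Time passes only in rows, so rows that repeat a pose let the fingers close. It gives the time, the measured TCP pose, the force, the opening and the grip force at its end, in the units of the state.
- status.get_state(): the state, without advancing time (a new reading comes with each control period).
- camera(name): name is "scene" or "top"; returns a dict with "pixels" (384x512x3 uint8, blue, green, red), "range_z" (384x512 float32, mm along the optical axis (not along the pixel's ray), 0 where there is no reading), "K" (3x3 intrinsics, pixels), "R" (3x3) and "t" (3): a world point X has camera coordinates R X + t. Camera axes: x right, y down, z forward; pixel columns grow to the right and rows downward; lengths in mm; the calibration is good to about 2 mm. A picture is of the moment at which its call begins.
- ticket.sign_off(): hands the job in; it is judged then, once.
Trained networks look in a picture, given as the dict that the camera call returned (one of the last four; its "shot" number tells which), for a name from the list of things; names that differ only in an ending like _2 or _b are one class to them, and where a whole thing is asked for, a point or a joint stands for the part that bears it (a point fixed in the world has none). Each returns a list of dicts, best first, with "conf" (0 to 1); they miss things now and then, are a little off and sometimes report something else, mostly with a low value. They report only what shows in the picture. A call takes as long as a camera call. They do not tell look-alikes from the thing itself.
- spotter.recognise(thing, picture): "rect" ([left, top, width, height] in pixels, round what is visible of it).
- spotter.tip_of(thing, picture): "point" ([column, row] in pixels: a listed point, or the origin of a listed thing).
The state is a dict: "clock": time; "q": joint angles; "qvel": joint speeds; "effort": joint torques, N m; "position": TCP position; "orientation": TCP orientation; "contact_force": force on the tool from outside, world axes, zero at the start; "wrist_torque": the same for the moment, N m; "width": finger opening in mm; "gripper_force": force on a finger pad.
Only numpy, scipy, OpenCV 4.12 (cv2) and the standard library are available. Lean on these libraries where they do the work, as an engineer would, in place of code of your own. Each camera call takes 0.05 s, during which the arm holds its last target. There are 200 camera calls.

## Working session

There is one attempt and no reset: what is moved stays moved. The work goes in short steps, Python scripts to look and compute and a tool call to move; the robot and the scene stay as the last step left them, time stands still between calls to the robot, and variables do not carry over. Pictures are saved under pics/ and viewed, at most 10 in all, crops included, and the job is handed in when it is done.

Besides the shell and the picture viewer there is one more tool, called after "Emit:" by a JSON object that holds its "method" and its "body". apply_moves: Moves the arm, as the interface text tells. Its arguments: {"type":"object","properties":{"rows":{"type":"array","items":{"type":"array"}},"force":{"type":"number"}},"required":["rows"]}

```bash
mkdir -p pics; cat > h.py <<'E'
import numpy as np, cv2
from station import status, camera, ticket, spotter, manip
def world(p,u,v,z=None,r=2):
    K,R,t=p["K"],p["R"],p["t"]
    ray=np.linalg.inv(K)@[u,v,1]
    if z is None:
        w=p["range_z"][int(v)-r:int(v)+r+1,int(u)-r:int(u)+r+1]; d=np.median(w[w>0])
    else:
        c=-R.T@t; rd=R.T@ray; d=(z-c[2])/rd[2]
    return R.T@(ray*d-t)
def cloud(p):
    K,R,t=p["K"],p["R"],p["t"]; d=p["range_z"]
    v,u=np.indices(d.shape); ray=np.stack([(u-K[0,2])/K[0,0],(v-K[1,2])/K[1,1],np.ones_like(d)],-1)
    return (ray*d[...,None]-t)@R
E
python3 - <<'E'
from h import *
np.set_printoptions(precision=1,suppress=True)
P={n:camera(n) for n in("scene","top")}
cv2.imwrite("pics/a.png",np.hstack([cv2.resize(P[n]["pixels"],(400,300)) for n in P]) if 0 else P["top"]["pixels"]); cv2.imwrite("pics/b.png",P["scene"]["pixels"])
for n,p in P.items():
    print(n,"cam",-p["R"].T@p["t"])
    for th,z in [("sign",0),("strut_hinge",150),("strut_tab",150),("toggle_tip",208),("sign_end_near_hinge",20),("sign_end_far",20),("tea_carton",0),("sugar_box",0),("small_box",0),("jar",0),("can",0),("tape_roll",0),("scanner",0)]:
        for r in spotter.tip_of(th,p)[:3]:
            print(th,round(r["conf"],2),np.array(r["point"]),world(p,*r["point"],z))
s=status.get_state();print(s["clock"],s["position"],s["orientation"],s["contact_force"])
E
```

```text
scene cam [1567.3  618.2  979.8]
sign 0.81 [324.8 202.1] [350.6 158.2  -0. ]
sign 0.8 [242.5 203.4] [504.8 -99.7  -0. ]
sign 0.74 [129.4 214.1] [ 755.4 -416.9   -0. ]
strut_hinge 0.68 [110.5 186.4] [ 803.1 -417.2  150. ]
strut_hinge 0.59 [230.5 164.9] [ 500.8 -145.4  150. ]
strut_tab 0.65 [250.8 187. ] [580.1 -13.2 150. ]
strut_tab 0.62 [142.6 194.4] [ 784.5 -293.6  150. ]
strut_tab 0.61 [232.1 165.3] [ 500.2 -139.   150. ]
toggle_tip 0.47 [233.6 152.2] [ 502.9 -127.6  208. ]
sign_end_near_hinge 0.8 [329.6 204.2] [378.4 187.3  20. ]
sign_end_near_hinge 0.78 [233.4 190.6] [ 477.  -156.5   20. ]
sign_end_near_hinge 0.66 [117.  204.3] [ 752.5 -475.1   20. ]
sign_end_far 0.97 [324.9 186.6] [287.  129.2  20. ]
sign_end_far 0.81 [255.5 211. ] [541.1 -22.   20. ]
sign_end_far 0.73 [142.2 213.7] [ 748.2 -358.3   20. ]
tea_carton 0.58 [190.3 191.7] [ 540.6 -311.7   -0. ]
sugar_box 0.86 [294.1 226.7] [528.6 123.2   0. ]
small_box 0.66 [390.8 255.4] [502.7 448.7   0. ]
jar 0.59 [228.3 179.9] [ 403.9 -229.9   -0. ]
can 0.96 [227.1 255.9] [758.3   3.7  -0. ]
can 0.51 [230.8 151.7] [ 218.4 -341.5 
[... 661 characters left out ...]

sign_end_far 0.75 [341.6 141.6] [ 747.  -339.7   20. ]
sign_end_far 0.69 [214. 268.] [299.9 124.4  20. ]
sign_end_far 0.57 [257.6 197.8] [543.3 -29.9  20. ]
tea_carton 0.95 [336.3 197.4] [ 544.1 -315.5    0. ]
sugar_box 0.88 [215.6 198.8] [544.2 121.7  -0. ]
small_box 0.63 [126.  207.2] [517.5 443.7   0. ]
jar 0.68 [254.8 179.3] [614.3 -20.9   0. ]
jar 0.62 [313.4 235.9] [ 406.5 -227.3    0. ]
jar 0.32 [291.5 206.2] [ 514.  -152.1    0. ]
can 0.6 [247.9 142.4] [753.6   2.9   0. ]
tape_roll 0.94 [380.  197.2] [ 543.  -474.3    0. ]
scanner 0.66 [249.2 142.8] [752.   -1.9   0. ]
scanner 0.62 [364.2 246.6] [ 366.5 -406.6    0. ]
1.4 [ 189.4 -621.8  214.6] [ 1.   0.1 -0.   0. ] [-1.   1.3  0.1]
```

```bash
python3 - <<'E'
import cv2,numpy as np
a=cv2.imread("pics/a.png");b=cv2.imread("pics/b.png")
A=cv2.resize(a[110:290,160:400],(800,600),interpolation=cv2.INTER_CUBIC)
cv2.imwrite("pics/c.png",A)
cv2.imwrite("pics/d.png",cv2.resize(b[130:280,200:400],(800,600),interpolation=cv2.INTER_CUBIC))
E
```

```text
(no output)
```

View pics/c.png

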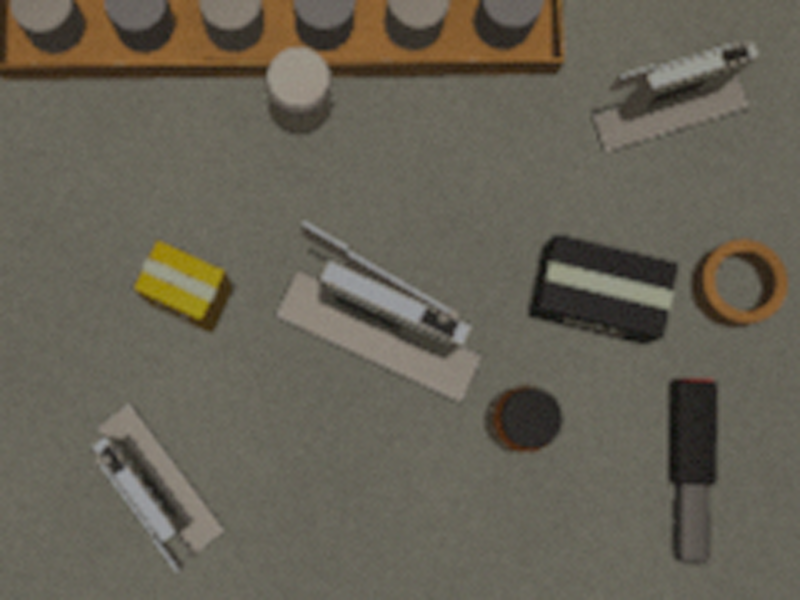

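View pics/d.png

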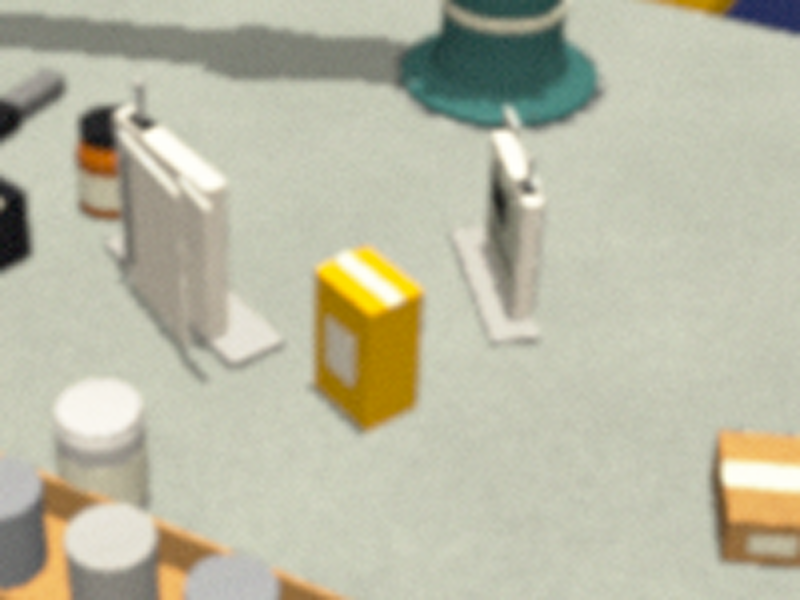

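View pics/b.png

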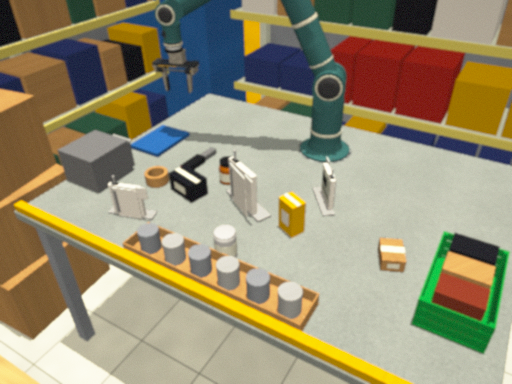

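Top view crop: three sign-like things, at full-image pixels (205,252), (276,207), (372,137). The one at (276,207) has ends about 148 mm apart against about 110–120 mm for the others, so it is the largest, the real sign. Its hinge end with the toggle is at the right (≈295,208), its tab sticks out at the left (≈255,180), the can sits behind at (248,140), the sugar box at (215,195), the jar at (315,236). Next I refine the pose from depth.

```bash
python3 - <<'E'
from h import *
np.set_printoptions(precision=1,suppress=True)
p=camera("top"); q=camera("scene")
for n,p in(("top",p),("scene",q)):
    W=cloud(p); d=np.hypot(W[...,0]-510,W[...,1]+95)
    near=(d<130)&(p["range_z"]>0)
    yaw=-.445
    for k in range(3):
        ey=np.array([-np.sin(yaw),np.cos(yaw)]);ex=np.array([np.cos(yaw),np.sin(yaw)])
        L=np.stack([(W[...,:2]-[510,-95])@ex,(W[...,:2]-[510,-95])@ey],-1)
        m=near&(abs(W[...,2]-170)<6)&(abs(L[...,0])<16 )
        pts=W[m][:,:2]
        r=cv2.minAreaRect(pts.astype(np.float32)); 
        vx,vy,x0,y0=cv2.fitLine(pts.astype(np.float32),cv2.DIST_HUBER,0,.01,.01).ravel()
        if vy<0:vx,vy=-vx,-vy
        yaw=np.arctan2(-vx,vy)
    print(n,"top",len(pts),"yaw",yaw,"mean",pts.mean(0),W[m][:,2].mean(),"rect",r, "local range",L[m].min(0),L[m].max(0))
    m=near&(W[...,2]>120)&(W[...,2]<190)&(L[...,1]>80)&(L[...,1]<150)
    print("tab local",len(L[m]),np.c_[L[m],W[m][:,2]][::max(1,m.sum()//15)])
    m=near&(W[...,2]>185)&(W[...,2]<220)
    print("toggle local",np.c_[L[m],W[m][:,2]])
E
```

```text
top top 316 yaw -0.46347594 mean [515.8 -88.6] 169.81955600064072 rect ((515.2846069335938, -90.73622131347656), (147.80908203125, 22.755416870117188), 64.16608428955078) local range [ -9.  -67.6] [14.9 80. ]
tab local 54 [[ 31.3 116.9 183.1]
 [ 29.8 112.7 183.1]
 [ 29.9 116.4 157.4]
 [ 29.9 105.8 181.7]
 [ 30.4 116.8 137.1]
 [ 29.  105.3 170.1]
 [ 31.1  95.9 181.9]
 [ 30.  113.1 129.9]
 [ 28.9 101.7 161.7]
 [ 30.2  91.9 178.1]
 [ 29.  105.3 135.4]
 [ 28.5  94.5 163.1]
 [ 30.2  84.9 177.6]
 [ 28.   97.6 140.2]
 [ 27.1  86.8 170.7]
 [ 28.1  93.9 130.3]
 [ 27.3  83.2 160.3]
 [ 27.   82.7 145.1]]
toggle local [[  5.9 -33.9 209.5]
 [  7.3 -36.7 208.9]
 [  8.  -39.2 213.2]
 [  2.4 -35.  214.2]
 [  4.2 -37.8 211.2]
 [  5.1 -40.4 213.8]
 [  7.2 -43.4 208.9]
 [ -0.1 -36.3 212.7]
 [  0.6 -38.9 216.3]
 [  2.6 -41.8 212. ]
 [  4.2 -44.6 210.2]
 [  0.4 -38.6 190.9]
 [ -1.5 -40.3 212.7]
 [  0.4 -43.3 208.7]]
scene top 178 yaw -0.44853735 mean [518.6 -87.4] 170.10625522741418 rect ((515.290771484375, -90.62873077392578), (153.934326171875, 24.098323822021484), 64.64144134521484) local range [ -9.3
[... 167 characters left out ...]
 103.2 167.6]
 [ 34.3 110.4 168.1]
 [ 33.5  83.7 144.5]
 [ 31.3  92.4 144.6]
 [ 34.9  98.2 145.5]
 [ 34.6 103.7 144.6]
 [ 33.4 107.8 142.5]
 [ 34.1 114.8 142.9]
 [ 32.3  99.  124.7]
 [ 32.3 117.5 131.7]]
toggle local [[  4.9 -40.3 215.9]
 [ -1.2 -44.3 211.9]
 [  5.2 -40.3 212. ]
 [  2.2 -38.5 211.9]
 [  0.1 -35.4 212.7]
 [  6.1 -39.  209. ]
 [  4.  -35.7 209.9]
 [ -0.2 -36.3 208.2]
 [  5.7 -40.  204.4]
 [  4.4 -35.5 206.2]
 [ -1.1 -38.1 203. ]
 [  4.4 -42.9 198.5]
 [  3.8 -36.9 201.3]
 [ -1.4 -39.1 198.4]
 [  6.5 -39.5 196.9]
 [  4.4 -36.3 197.8]
 [ -0.  -37.1 195.9]
 [  5.  -42.7 190.8]
 [  4.  -37.3 193.2]
 [  1.1 -35.5 193.1]
 [  3.7 -38.3 188.6]
 [  5.7 -35.  186.9]
 [  1.5 -35.5 185.1]]
```

```bash
cat > plan.py <<'E'
from h import *
from scipy.spatial.transform import Rotation as Rn
np.set_printoptions(precision=3,suppress=True)
O=np.array([515.3,-90.7]);YAW=-.45
def l2w(x,y,z): return np.array([O[0]+x*np.cos(YAW)-y*np.sin(YAW),O[1]+x*np.sin(YAW)+y*np.cos(YAW),z])
def w2l(p):
    d=np.array(p[:2])-O; c,s=np.cos(YAW),np.sin(YAW); return np.array([d[0]*c+d[1]*s,-d[0]*s+d[1]*c,p[2]])
def state():
    s=status.get_state(); R=Rn.from_quat(s["orientation"])
    Y=R.apply([0,1,0]); print("t",s["clock"],"local",w2l(s["position"]),"psi_y_local",np.degrees(np.arctan2(Y[1],Y[0])-YAW),"z",R.apply([0,0,1]),"q",np.array(s["q"]),"F",np.array(s["contact_force"]),s["width"])
    return s,R
def row(s,R,x,y,z,psi):
    """psi: local angle (deg) of tool y"""
    a=np.radians(psi)+YAW; Y=np.array([np.cos(a),np.sin(a),0]);Z=np.array([0,0,-1.]);X=np.cross(Y,Z)
    rv=(R.inv()*Rn.from_matrix(np.c_[X,Y,Z])).as_rotvec(degrees=True)
    sh=R.inv().apply(l2w(x,y,z)-s["position"])/1000
    return [list(np.round(sh,3).tolist()),list(np.round(rv,1).tolist())]
E
python3 - <<'E'
from plan import *
s,R=state()
for psi in(0,180,-180): print(row(s,R,0,95,300,psi))
E
```

```text
t 1.5 local [ -62.424 -619.963  214.615] psi_y_local -47.27551231482476 z [-0. -0. -1.] q [ 1.232  0.467 -0.012  1.603  0.006  1.071 -0.056] F [-0.16   0.334  0.43 ] 92.12160262926247
[[0.531, -0.483, -0.085], [0.0, 0.0, -47.3]]
[[0.531, -0.483, -0.085], [0.0, -0.0, 132.7]]
[[0.531, -0.483, -0.085], [0.0, -0.0, 132.7]]
```

Emit:
{"method": "apply_moves", "body": {"rows": [[0, [0, 0, -0.04], [0, 0, 0]], [0, [0, 0, -0.085], [0, 0, 0]], [0, [0.531, -0.483, -0.085], [0, 0, -47.3]], [0, [0.531, -0.483, -0.085], [0, 0, -47.3]], [0, [0.531, -0.483, -0.085], [0, 0, -47.3]], [0, [0.531, -0.483, -0.085], [0, 0, -47.3]], [0, [0.531, -0.483, -0.085], [0, 0, -47.3]], [0, [0.531, -0.483, -0.085], [0, 0, -47.3]], [0, [0.531, -0.483, -0.085], [0, 0, -47.3]], [0, [0.531, -0.483, -0.085], [0, 0, -47.3]], [0, [0.531, -0.483, -0.085], [0, 0, -47.3]], [0, [0.531, -0.483, -0.085], [0, 0, -47.3]], [0, [0.531, -0.483, -0.085], [0, 0, -47.3]], [0, [0.531, -0.483, -0.085], [0, 0, -47.3]], [0, [0.531, -0.483, -0.085], [0, 0, -47.3]], [0, [0.531, -0.483, -0.085], [0, 0, -47.3]], [0, [0.531, -0.483, -0.085], [0, 0, -47.3]], [0, [0.531, -0.483, -0.085], [0, 0, -47.3]], [0, [0.531, -0.483, -0.085], [0, 0, -47.3]], [0, [0.531, -0.483, -0.085], [0, 0, -47.3]]]}}

```text
clock: 3.17
position: [558.5, 2.4, 299.9]
orientation: [0.845, 0.535, 0.002, -0.001]
contact_force: [-0.3, -0.4, 0.6]
width: 0.7
gripper_force: 0.0
```

```bash
python3 - <<'E'
from plan import *
s,R=state()
for z in (300,145): print(row(s,R,-4,96,z,0))
E
```

```text
t 3.1667 local [ -1.591 102.643 299.937] psi_y_local 0.5045440052481577 z [ 0.002  0.004 -1.   ] q [ 0.417  0.297 -0.588  1.702  0.172  1.193 -0.655] F [-0.273 -0.37   0.611] 0.6942584598344552
[[-0.007, -0.002, -0.0], [-0.0, -0.3, 0.5]]
[[-0.007, -0.002, 0.155], [-0.0, -0.3, 0.5]]
```

Emit:
{"method": "apply_moves", "body": {"rows": [[0, [0, 0, 0], [0, 0, 0]], [0, [0, 0, 0], [0, 0, 0]], [0, [0, 0, 0.04], [0, 0, 0]], [0, [0, 0, 0.08], [0, 0, 0]], [0, [0, 0, 0.08], [0, 0, 0]], [0, [0, 0, 0.08], [0, 0, 0]]]}}

```text
clock: 3.67
position: [555.0, -7.3, 218.6]
orientation: [0.848, 0.531, -0.002, -0.001]
contact_force: [0.4, -0.7, 0.6]
width: 0.6
gripper_force: 0.0
```

```bash
python3 - <<'E'
from plan import *
s,R=state()
print(row(s,R,-4,96,145,0))
p=camera("top"); q=camera("scene")
cv2.imwrite("pics/e.png",np.hstack([cv2.resize(p["pixels"][130:280,200:330],(400,460)),cv2.resize(q["pixels"][120:250,180:310],(400,460))]))
E
```

```text
t 3.6667 local [ -0.508  92.42  218.631] psi_y_local -0.13106197875875372 z [-0.004 -0.001 -1.   ] q [ 0.404  0.371 -0.562  1.802  0.226  1.037 -0.696] F [ 0.352 -0.652  0.637] 0.5547340678875032
[[0.004, -0.003, 0.074], [-0.2, 0.1, -0.1]]
```

View pics/e.png

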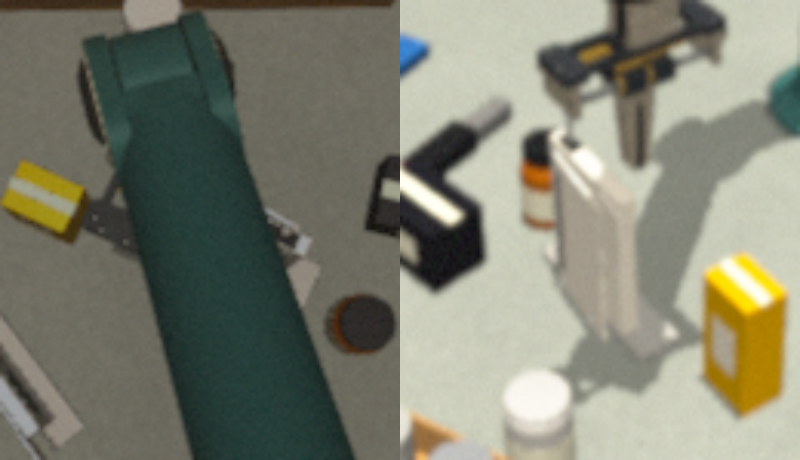

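Left (top view): the arm hides the sign, but the jar at (360,325) and the sugar box are undisturbed. Right: the closed fingers at (635,160) are above and beyond the sign's +y end, with room to go down beside it. Descending.

Emit:
{"method": "apply_moves", "body": {"rows": [[0, [0.003, -0.003, 0.03], [0, 0, 0]], [0, [0.003, -0.003, 0.06], [0, 0, 0]], [0, [0.003, -0.003, 0.074], [0, 0, 0]], [0, [0.003, -0.003, 0.074], [0, 0, 0]], [0, [0.003, -0.003, 0.074], [0, 0, 0]], [0, [0.003, -0.003, 0.074], [0, 0, 0]]]}}

```text
clock: 4.27
position: [557.1, -1.1, 148.1]
orientation: [0.847, 0.531, 0.002, 0.001]
contact_force: [-0.7, 0.7, 0.4]
width: 0.1
gripper_force: 0.0
```

```bash
python3 - <<'E'
from plan import *
s,R=state()
r=148;D=20
for th in np.arange(.10,1.5,.1):
    c,n=np.cos(th),np.sin(th)
    print(round(th,2),row(s,R,15+r*n-D*c,-55+r*c+D*n,145,-np.degrees(th)))
E
```

```text
t 4.2667 local [ -1.369  98.89  148.12 ] psi_y_local -0.0038019988329227234 z [ 0.004 -0.    -1.   ] q [ 0.365  0.455 -0.534  1.867  0.292  0.893 -0.759] F [-0.71   0.66   0.352] 0.11582675113091828
0.1 [[-0.005, 0.011, 0.003], [0.2, -0.1, 5.7]]
0.2 [[-0.005, 0.026, 0.003], [0.2, -0.1, 11.5]]
0.3 [[-0.007, 0.041, 0.003], [0.2, -0.1, 17.2]]
0.4 [[-0.01, 0.056, 0.003], [0.2, -0.1, 22.9]]
0.5 [[-0.014, 0.07, 0.003], [0.2, -0.1, 28.6]]
0.6 [[-0.02, 0.083, 0.003], [0.2, -0.2, 34.4]]
0.7 [[-0.028, 0.096, 0.003], [0.2, -0.2, 40.1]]
0.8 [[-0.036, 0.109, 0.003], [0.2, -0.2, 45.8]]
0.9 [[-0.046, 0.12, 0.004], [0.2, -0.2, 51.6]]
1.0 [[-0.057, 0.13, 0.004], [0.2, -0.2, 57.3]]
1.1 [[-0.069, 0.139, 0.004], [0.1, -0.2, 63.0]]
1.2 [[-0.082, 0.147, 0.004], [0.1, -0.2, 68.8]]
1.3 [[-0.095, 0.154, 0.004], [0.1, -0.2, 74.5]]
1.4 [[-0.109, 0.159, 0.004], [0.1, -0.2, 80.2]]
```

Emit:
{"method": "apply_moves", "body": {"rows": [[0, [-0.002, 0.005, 0.003], [0, 0, 3]], [0, [-0.003, 0.011, 0.003], [0, 0, 5.7]], [0, [-0.003, 0.019, 0.003], [0, 0, 8.6]], [0, [-0.003, 0.026, 0.003], [0, 0, 11.5]], [0, [-0.004, 0.034, 0.003], [0, 0, 14.3]], [0, [-0.006, 0.041, 0.003], [0, 0, 17.2]], [0, [-0.008, 0.049, 0.003], [0, 0, 20]], [0, [-0.01, 0.056, 0.003], [0, 0, 22.9]], [0, [-0.012, 0.063, 0.003], [0, 0, 25.8]], [0, [-0.014, 0.07, 0.003], [0, 0, 28.6]], [0, [-0.017, 0.077, 0.003], [0, 0, 31.5]], [0, [-0.02, 0.083, 0.003], [0, 0, 34.4]], [0, [-0.024, 0.09, 0.003], [0, 0, 37.2]], [0, [-0.028, 0.096, 0.003], [0, 0, 40.1]], [0, [-0.032, 0.103, 0.003], [0, 0, 43]], [0, [-0.036, 0.109, 0.003], [0, 0, 45.8]], [0, [-0.036, 0.109, 0.003], [0, 0, 45.8]]]}}

```text
clock: 5.68
position: [639.7, -82.6, 145.0]
orientation: [0.987, 0.159, 0.002, 0.001]
contact_force: [0.1, -0.7, -0.2]
width: 0.4
gripper_force: 0.0
```

```bash
python3 - <<'E'
from plan import *
s,R=state()
r=148;D=20
for th in np.arange(.85,1.56,.05):
    c,n=np.cos(th),np.sin(th)
    print(round(th,2),row(s,R,15+r*n-D*c,-55+r*c+D*n,145,-np.degrees(th)))
q=camera("scene")
cv2.imwrite("pics/f.png",cv2.resize(q["pixels"][120:270,160:310],(600,600)))
E
```

```text
t 5.6833 local [108.48   61.4   145.033] psi_y_local -45.96394822656343 z [ 0.004 -0.001 -1.   ] q [ 0.299  0.555 -0.308  1.661  0.199  0.951 -1.333] F [ 0.082 -0.741 -0.25 ] 0.41914319797805694
0.85 [[0.001, 0.006, 0.0], [0.1, -0.2, 2.7]]
0.9 [[0.001, 0.013, 0.0], [0.1, -0.2, 5.6]]
0.95 [[0.001, 0.021, 0.0], [0.1, -0.2, 8.5]]
1.0 [[0.001, 0.028, 0.0], [0.1, -0.2, 11.3]]
1.05 [[0.0, 0.036, 0.0], [0.1, -0.2, 14.2]]
1.1 [[-0.001, 0.043, 0.0], [0.1, -0.2, 17.1]]
1.15 [[-0.002, 0.05, 0.0], [0.1, -0.2, 19.9]]
1.2 [[-0.004, 0.058, 0.0], [0.1, -0.2, 22.8]]
1.25 [[-0.006, 0.065, 0.0], [0.1, -0.2, 25.7]]
1.3 [[-0.009, 0.072, 0.0], [0.1, -0.2, 28.5]]
1.35 [[-0.011, 0.079, 0.0], [0.1, -0.2, 31.4]]
1.4 [[-0.015, 0.085, 0.0], [0.1, -0.2, 34.3]]
1.45 [[-0.018, 0.092, 0.0], [0.1, -0.2, 37.1]]
1.5 [[-0.022, 0.098, 0.0], [0.1, -0.3, 40.0]]
1.55 [[-0.026, 0.105, 0.0], [0.1, -0.3, 42.8]]
```

View pics/f.png

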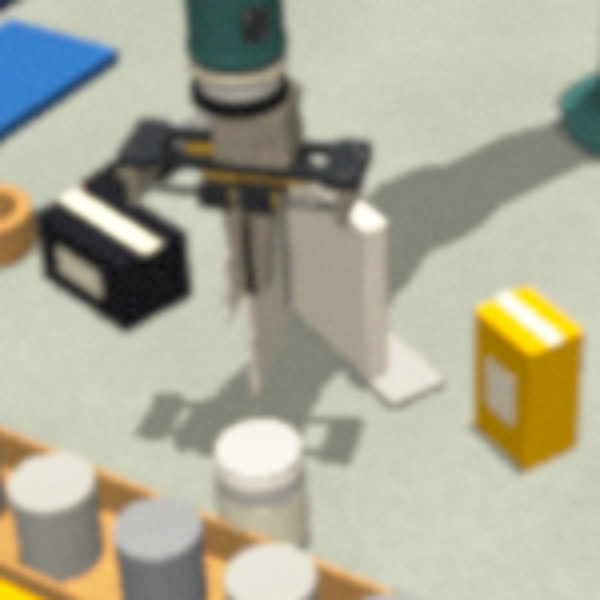

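The scene shows the strut swung out to about 45°, with the fingers at (250,250) behind its tab. The sign is upright and the carton, can and sugar box are untouched. Continuing to about 1.45.

Emit:
{"method": "apply_moves", "body": {"rows": [[0, [0.001, 0.006, 0], [0, 0, 2.7]], [0, [0.001, 0.013, 0], [0, 0, 5.6]], [0, [0.001, 0.021, 0], [0, 0, 8.5]], [0, [0.001, 0.028, 0], [0, 0, 11.3]], [0, [0, 0.036, 0], [0, 0, 14.2]], [0, [-0.001, 0.043, 0], [0, 0, 17]], [0, [-0.002, 0.05, 0], [0, 0, 20]], [0, [-0.004, 0.058, 0], [0, 0, 22.8]], [0, [-0.006, 0.065, 0], [0, 0, 25.7]], [0, [-0.009, 0.072, 0], [0, 0, 28.5]], [0, [-0.011, 0.079, 0], [0, 0, 31.4]], [0, [-0.015, 0.085, 0], [0, 0, 34.3]], [0, [-0.017, 0.089, 0], [0, 0, 36]], [0, [-0.018, 0.092, 0], [0, 0, 37.1]], [0, [-0.018, 0.092, 0], [0, 0, 37.1]], [0, [-0.018, 0.092, 0], [0, 0, 37.1]]]}}

```text
clock: 7.07
position: [650.0, -173.4, 142.9]
orientation: [0.987, -0.161, 0.0, -0.0]
contact_force: [0.0, 0.4, -0.2]
width: 0.5
gripper_force: 0.0
```

```bash
python3 - <<'E'
from plan import *
s,R=state()
r=148;D=20
for th in np.arange(1.45,1.72,.02):
    c,n=np.cos(th),np.sin(th)
    print(round(th,2),row(s,R,15+r*n-D*c,-55+r*c+D*n,145,-np.degrees(th)))
E
```

```text
t 7.0667 local [157.221 -15.87  142.933] psi_y_local -82.79362660816696 z [ 0.001  0.    -1.   ] q [ 0.311  0.584 -0.143  1.594  0.095  0.97  -1.757] F [ 0.048  0.413 -0.202] 0.4986534380472934
1.45 [[0.002, 0.002, -0.002], [-0.0, -0.0, 0.3]]
1.47 [[0.002, 0.005, -0.002], [-0.0, -0.0, 1.4]]
1.49 [[0.003, 0.008, -0.002], [-0.0, -0.0, 2.6]]
1.51 [[0.003, 0.011, -0.002], [-0.0, -0.0, 3.7]]
1.53 [[0.003, 0.014, -0.002], [-0.0, -0.0, 4.9]]
1.55 [[0.003, 0.017, -0.002], [-0.0, -0.0, 6.0]]
1.57 [[0.003, 0.02, -0.002], [-0.0, -0.0, 7.2]]
1.59 [[0.003, 0.023, -0.002], [-0.0, -0.0, 8.3]]
1.61 [[0.003, 0.026, -0.002], [-0.0, -0.0, 9.5]]
1.63 [[0.003, 0.029, -0.002], [-0.0, -0.0, 10.6]]
1.65 [[0.003, 0.032, -0.002], [-0.0, -0.0, 11.7]]
1.67 [[0.003, 0.035, -0.002], [-0.0, -0.0, 12.9]]
1.69 [[0.002, 0.037, -0.002], [-0.0, -0.0, 14.0]]
1.71 [[0.002, 0.04, -0.002], [-0.0, -0.0, 15.2]]
```

Emit:
{"method": "apply_moves", "body": {"rows": [[0, [0.001, 0.003, 0], [0, 0, 1]], [0, [0.001, 0.006, 0], [0, 0, 2]], [0, [0.001, 0.009, 0], [0, 0, 3]], [0, [0.001, 0.012, 0], [0, 0, 4]], [0, [0.001, 0.015, 0], [0, 0, 5]], [0, [0.001, 0.018, 0], [0, 0, 7]], [0, [0.001, 0.021, 0], [0, 0, 8]], [0, [0.001, 0.021, 0], [0, 0, 10]], [0, [0.001, 0.021, 0], [0, 0, 10]], [0, [0.001, 0.021, 0], [0, 0, 10]]]}}

```text
clock: 7.9
position: [643.9, -194.1, 142.5]
orientation: [0.969, -0.247, -0.0, 0.0]
contact_force: [0.9, 1.0, 0.1]
width: 0.2
gripper_force: 0.0
```

Emit:
{"method": "apply_moves", "body": {"rows": [[0, [0, 0.001, 0], [0, 0, 0]], [0, [0, 0.002, 0], [0, 0, 0]], [0, [0, 0.003, 0], [0, 0, 0]], [0, [0, 0.003, 0], [0, 0, 0]], [0, [0, 0.003, 0], [0, 0, 0]]]}}

```text
clock: 8.32
position: [642.5, -196.8, 142.6]
orientation: [0.969, -0.248, -0.0, 0.0]
contact_force: [0.8, 0.3, 0.2]
width: 0.9
gripper_force: 0.0
```

```bash
python3 - <<'E'
from plan import *
s,R=state()
E
```

```text
t 8.3167 local [160.665 -40.175 142.577] psi_y_local -92.8765228304717 z [-0. -0. -1.] q [ 0.317  0.581 -0.099  1.598  0.066  0.966 -1.875] F [0.8   0.273 0.217] 0.8733290904007461
```

Emit:
{"method": "apply_moves", "body": {"rows": [[0, [0, 0.001, 0], [0, 0, 0]], [0, [0, 0.002, 0], [0, 0, 0]], [0, [0, 0.002, 0], [0, 0, 0]], [0, [0, 0.002, 0], [0, 0, 0]]]}}

```text
clock: 8.65
position: [641.5, -198.5, 142.5]
orientation: [0.969, -0.248, -0.0, 0.0]
contact_force: [-0.8, -0.0, 0.3]
width: 0.4
gripper_force: 0.0
```

Emit:
{"method": "apply_moves", "body": {"rows": [[0, [0, 0.001, 0], [0, 0, 0]], [0, [0, 0.002, 0], [0, 0, 0]], [0, [0, 0.002, 0], [0, 0, 0]], [0, [0, 0.002, 0], [0, 0, 0]]]}}

```text
clock: 8.98
position: [640.6, -200.2, 142.6]
orientation: [0.969, -0.248, -0.0, 0.0]
contact_force: [-0.1, 0.7, 0.2]
width: 0.5
gripper_force: 0.0
```

```bash
python3 - <<'E'
from plan import *
s,R=state()
q=camera("top")
cv2.imwrite("pics/g.png",cv2.resize(q["pixels"][130:250,220:350],(650,600)))
W=cloud(q);L=(W[...,:2]-O)@np.array([[np.cos(YAW),-np.sin(YAW)],[np.sin(YAW),np.cos(YAW)]])
m=(W[...,2]>140)&(W[...,2]<190)&(L[...,0]>20)&(L[...,0]<185)&(abs(L[...,1]+55)<60)
a=np.c_[L[m],W[m][:,2]];print(len(a));print(a[::max(1,len(a)//25)])
E
```

```text
t 8.9833 local [160.462 -44.136 142.565] psi_y_local -92.8814832709627 z [-0. -0. -1.] q [ 0.322  0.579 -0.099  1.6    0.066  0.965 -1.869] F [-0.146  0.693  0.234] 0.5332742140527577
76
[[153.322 -31.71  156.558]
 [153.156 -33.421 146.266]
 [151.489 -41.388 166.94 ]
 [151.711 -40.507 150.446]
 [152.641 -48.772 161.86 ]
 [124.692 -57.86  160.061]
 [116.35  -57.362 164.   ]
 [113.756 -58.767 162.439]
 [111.206 -60.187 160.678]
 [108.584 -61.593 159.182]
 [101.52  -56.227 146.389]
 [ 95.709 -59.424 164.358]
 [ 88.535 -56.634 157.87 ]
 [ 84.473 -57.667 162.765]
 [ 79.08  -55.341 147.718]
 [ 74.984 -58.909 159.323]
 [ 66.238 -55.715 159.89 ]
 [ 62.932 -56.927 161.632]
 [ 56.712 -54.436 149.513]
 [ 53.126 -58.077 159.709]
 [ 45.349 -55.164 155.379]
 [ 40.998 -56.047 163.003]
 [ 34.04  -53.39  154.049]
 [ 31.616 -57.323 158.823]
 [ 22.935 -54.134 159.596]
 [ 20.066 -55.457 159.288]]
```

Emit:
{"method": "apply_moves", "body": {"rows": [[0, [0, 0.001, 0], [0, 0, 0]], [0, [0, 0.002, 0], [0, 0, 0]], [0, [0, 0.003, 0], [0, 0, 0]], [0, [0, 0.003, 0], [0, 0, 0]], [0, [0, 0.003, 0], [0, 0, 0]]]}}

```text
clock: 9.45
position: [639.1, -202.9, 142.6]
orientation: [0.969, -0.248, -0.0, 0.0]
contact_force: [-0.1, 0.2, -0.6]
width: 0.2
gripper_force: 0.0
```

Emit:
{"method": "apply_moves", "body": {"rows": [[0, [0, 0.001, 0], [0, 0, 0]], [0, [0, 0.002, 0], [0, 0, 0]], [0, [0, 0.002, 0], [0, 0, 0]], [0, [0, 0.002, 0], [0, 0, 0]]]}}

```text
clock: 9.78
position: [638.2, -204.6, 142.5]
orientation: [0.969, -0.248, -0.0, 0.0]
contact_force: [-0.6, 0.7, 0.9]
width: 0.2
gripper_force: 0.0
```

Emit:
{"method": "apply_moves", "body": {"rows": [[0, [0, 0.001, 0], [0, 0, 0]], [0, [0, 0.001, 0], [0, 0, 0]], [0, [0, 0.001, 0], [0, 0, 0]]]}}

```text
clock: 10.03
position: [637.9, -205.1, 142.6]
orientation: [0.969, -0.247, 0.0, -0.0]
contact_force: [0.8, 0.9, 0.0]
width: 0.6
gripper_force: 0.4
```

Emit:
{"method": "apply_moves", "body": {"rows": [[0, [0, 0.001, 0], [0, 0, 0]], [0, [0, 0.001, 0], [0, 0, 0]], [0, [0, 0.001, 0], [0, 0, 0]]]}}

```text
clock: 10.28
position: [637.7, -205.4, 142.6]
orientation: [0.969, -0.247, 0.0, -0.001]
contact_force: [1.8, 1.9, -0.8]
width: 0.7
gripper_force: 1.7
```

Emit:
{"method": "apply_moves", "body": {"rows": [[0, [0, 0.001, 0], [0, 0, 0]], [0, [0, 0.001, 0], [0, 0, 0]], [0, [0, 0.001, 0], [0, 0, 0]]]}}

```text
clock: 10.53
position: [637.0, -206.4, 142.6]
orientation: [0.969, -0.247, -0.0, -0.0]
contact_force: [1.7, 5.2, 0.7]
width: 0.5
gripper_force: 2.1
```

```bash
python3 - <<'E'
from plan import *
s,R=state()
for i in range(3):
    q=camera("top"); print(np.array(status.get_state()["contact_force"]))
W=cloud(q);L=(W[...,:2]-O)@np.array([[np.cos(YAW),-np.sin(YAW)],[np.sin(YAW),np.cos(YAW)]])
m=(abs(W[...,2]-160)<7)&(L[...,0]>25)&(L[...,0]<130)&(abs(L[...,1]+55)<25)
f=np.polyfit(L[m][:,0],L[m][:,1],1);print("theta",np.pi/2-np.arctan(f[0]),f)
m=(abs(W[...,2]-170)<5)&(np.linalg.norm(L,axis=-1)<100)&(abs(L[...,0])<15)
print(cv2.minAreaRect(W[m][:,:2].astype(np.float32)))
E
```

```text
t 10.5333 local [159.872 -51.272 142.574] psi_y_local -92.84731596804401 z [ 0.     0.001 -1.   ] q [ 0.333  0.577 -0.099  1.605  0.065  0.963 -1.857] F [1.735 5.203 0.733] 0.4867725425312508
[1.239 5.138 0.293]
[1.658 5.235 0.007]
[1.345 5.043 0.48 ]
theta 1.657666855161607 [ -0.087 -54.061]
((515.3423461914062, -91.46558380126953), (148.9404296875, 22.477598190307617), 63.91440963745117)
```

Force has risen to about 5 N and the strut reads 1.66, so it is at the stop and the sign has not moved. I ease to a lighter press, hold it briefly, back off and rise.

Emit:
{"method": "apply_moves", "body": {"rows": [[0, [0, -0.001, 0], [0, 0, 0]], [0, [0, -0.001, 0], [0, 0, 0]], [0, [0, -0.001, 0], [0, 0, 0]], [0, [0, -0.001, 0], [0, 0, 0]], [0, [0, -0.001, 0], [0, 0, 0]], [0, [0, -0.001, 0], [0, 0, 0]]]}}

```text
clock: 11.18
position: [637.0, -206.6, 142.5]
orientation: [0.969, -0.248, -0.0, 0.0]
contact_force: [-0.4, 2.6, 0.4]
width: 0.3
gripper_force: 1.0
```

Emit:
{"method": "apply_moves", "body": {"rows": [[0, [0, -0.004, 0], [0, 0, 0]], [0, [0, -0.012, 0], [0, 0, 0]], [0, [0, -0.025, 0], [0, 0, 0]], [0, [0, -0.025, -0.03], [0, 0, 0]], [0, [0, -0.025, -0.07], [0, 0, 0]], [0, [0, -0.025, -0.11], [0, 0, 0]], [0, [0, -0.025, -0.13], [0, 0, 0]], [0, [0, -0.025, -0.13], [0, 0, 0]], [0, [0, -0.025, -0.13], [0, 0, 0]]]}}

```text
clock: 11.93
position: [650.5, -183.6, 274.2]
orientation: [0.969, -0.247, 0.002, 0.0]
contact_force: [-0.5, -0.3, 0.1]
width: 0.5
gripper_force: 0.0
```

```bash
python3 - <<'E'
from plan import *
s,R=state()
print(row(s,R,0,0,275,-92.8),row(s,R,0,-15,275,-90),row(s,R,0,-15,192,-90))
q=camera("top")
W=cloud(q);L=(W[...,:2]-O)@np.array([[np.cos(YAW),-np.sin(YAW)],[np.sin(YAW),np.cos(YAW)]])
m=(abs(W[...,2]-160)<7)&(L[...,0]>25)&(L[...,0]<130)&(abs(L[...,1]+55)<25)
f=np.polyfit(L[m][:,0],L[m][:,1],1);print("theta",np.pi/2-np.arctan(f[0]),f)
m=(abs(W[...,2]-170)<5)&(np.linalg.norm(L,axis=-1)<100)&(abs(L[...,0])<15)
print(cv2.minAreaRect(W[m][:,:2].astype(np.float32)))
m=(W[...,2]>188)&(W[...,2]<220)&(abs(L[...,0])<20)&(abs(L[...,1]+45)<20)
print("toggle",len(L[m]),L[m].mean(0),L[m].min(0),L[m].max(0))
E
```

```text
t 11.9333 local [162.095 -24.824 274.191] psi_y_local -92.81689794341034 z [ 0.003 -0.001 -1.   ] q [ 0.298  0.468 -0.105  1.466  0.051  1.207 -1.883] F [-0.545 -0.299  0.141] 0.50037401572745
[[-0.163, -0.017, -0.001], [-0.0, -0.2, -0.0]] [[-0.162, -0.002, -0.001], [-0.0, -0.2, -2.8]] [[-0.163, -0.002, 0.082], [-0.0, -0.2, -2.8]]
theta 1.6594135595781176 [ -0.089 -53.984]
((515.2861328125, -91.2809066772461), (148.8011474609375, 22.368749618530273), 63.980186462402344)
toggle 13 [ -0.489 -45.701] [ -5.372 -50.808] [  4.976 -40.306]
```

Emit:
{"method": "apply_moves", "body": {"rows": [[0, [-0.04, -0.005, 0], [0, 0, -1]], [0, [-0.08, -0.007, 0], [0, 0, -2.8]], [0, [-0.12, -0.007, 0], [0, 0, -2.8]], [0, [-0.162, -0.007, 0], [0, 0, -2.8]], [0, [-0.162, -0.007, 0], [0, 0, -2.8]], [0, [-0.162, -0.007, 0], [0, 0, -2.8]], [0, [-0.162, -0.007, 0.03], [0, 0, -2.8]], [0, [-0.162, -0.007, 0.06], [0, 0, -2.8]], [0, [-0.162, -0.007, 0.08], [0, 0, -2.8]], [0, [-0.162, -0.007, 0.08], [0, 0, -2.8]], [0, [-0.162, -0.007, 0.08], [0, 0, -2.8]], [0, [-0.162, -0.007, 0.08], [0, 0, -2.8]]]}}

```text
clock: 12.98
position: [511.8, -100.9, 193.1]
orientation: [0.975, -0.224, 0.0, -0.0]
contact_force: [0.6, 0.1, -0.3]
width: 0.1
gripper_force: 0.0
```

```bash
python3 - <<'E'
from plan import *
s,R=state()
for y in(-24,-34,-40): print(row(s,R,0,y,191,-90))
q=camera("scene")
cv2.imwrite("pics/g.png",cv2.resize(q["pixels"][120:250,180:310],(600,600)))
E
```

```text
t 12.9833 local [  1.239 -10.707 193.107] psi_y_local -90.10024632154172 z [ 0.001 -0.    -1.   ] q [ 0.265  0.286 -0.159  1.929  0.056  0.93  -1.943] F [ 0.605  0.138 -0.311] 0.08228156005956944
[[-0.001, 0.013, 0.002], [-0.0, -0.1, -0.1]]
[[-0.001, 0.023, 0.002], [-0.0, -0.1, -0.1]]
[[-0.001, 0.029, 0.002], [-0.0, -0.1, -0.1]]
```

View pics/g.png

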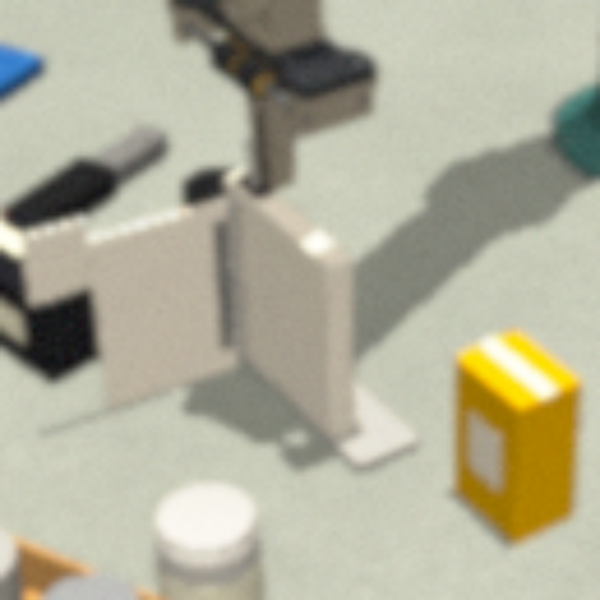

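The strut stands fully out with its tab at (60,260), the sign is upright, and the fingers hover above its top at (275,150) beside the toggle. Pushing the toggle slowly.

Emit:
{"method": "apply_moves", "body": {"rows": [[0, [-0.001, 0.004, 0.002], [0, 0, 0]], [0, [-0.001, 0.008, 0.002], [0, 0, 0]], [0, [-0.001, 0.012, 0.002], [0, 0, 0]], [0, [-0.001, 0.015, 0.002], [0, 0, 0]], [0, [-0.001, 0.018, 0.002], [0, 0, 0]], [0, [-0.001, 0.021, 0.002], [0, 0, 0]], [0, [-0.001, 0.024, 0.002], [0, 0, 0]], [0, [-0.001, 0.026, 0.002], [0, 0, 0]], [0, [-0.001, 0.028, 0.002], [0, 0, 0]], [0, [-0.001, 0.028, 0.002], [0, 0, 0]], [0, [-0.001, 0.028, 0.002], [0, 0, 0]]]}}

```text
clock: 13.95
position: [497.5, -125.1, 190.5]
orientation: [0.975, -0.224, 0.0, -0.0]
contact_force: [0.4, 1.8, 0.8]
width: 0.4
gripper_force: 0.7
```

```bash
cat > tg.py <<'E'
from plan import *
s,R=state()
for n in("top","scene"):
    q=camera(n);W=cloud(q);L=(W[...,:2]-O)@np.array([[np.cos(YAW),-np.sin(YAW)],[np.sin(YAW),np.cos(YAW)]])
    m=(W[...,2]>196)&(W[...,2]<216)&(abs(L[...,0])<20)&(L[...,1]<-35)&(L[...,1]>-80)
    print(n,np.c_[L[m],W[m][:,2]],np.array(status.get_state()["contact_force"]))
E
python3 tg.py
```

```text
t 13.95 local [ -1.067 -38.68  190.546] psi_y_local -90.06534599992733 z [ 0.  0. -1.] q [ 0.306  0.275 -0.147  1.951  0.05   0.919 -1.887] F [0.407 1.834 0.805] 0.43341562188339056
top [] [ 0.547  2.068 -0.091]
scene [[  7.422 -51.271 211.438]
 [  8.17  -42.881 215.743]
 [  9.578 -47.786 209.896]
 [ 10.75  -38.639 214.736]
 [  6.427 -53.946 201.842]
 [  8.616 -42.911 207.977]
 [  8.272 -36.538 210.968]
 [ 10.153 -40.553 205.694]
 [  8.746 -36.093 207.396]
 [  6.676 -47.261 197.21 ]
 [  9.039 -35.973 203.593]] [0.752 1.694 0.155]
```

Emit:
{"method": "apply_moves", "body": {"rows": [[0, [0, 0.001, 0], [0, 0, 0]], [0, [0, 0.002, 0], [0, 0, 0]], [0, [0, 0.002, 0], [0, 0, 0]], [0, [0, 0.002, 0], [0, 0, 0]]]}}

```text
clock: 14.38
position: [496.5, -126.9, 190.5]
orientation: [0.975, -0.224, -0.0, -0.0]
contact_force: [0.8, 1.7, -0.1]
width: 0.4
gripper_force: 0.8
```

Emit:
{"method": "apply_moves", "body": {"rows": [[0, [0, 0.001, 0], [0, 0, 0]], [0, [0, 0.001, 0], [0, 0, 0]], [0, [0, 0.001, 0], [0, 0, 0]]]}}

```text
clock: 14.63
position: [496.0, -127.9, 190.5]
orientation: [0.975, -0.224, -0.0, -0.0]
contact_force: [1.2, 2.3, 0.3]
width: 0.6
gripper_force: 0.8
```

Emit:
{"method": "apply_moves", "body": {"rows": [[0, [0, 0.001, 0], [0, 0, 0]], [0, [0, 0.001, 0], [0, 0, 0]], [0, [0, 0.001, 0], [0, 0, 0]]]}}

```text
clock: 14.88
position: [495.7, -128.6, 190.6]
orientation: [0.975, -0.224, 0.0, -0.0]
contact_force: [1.3, 2.8, 0.0]
width: 0.4
gripper_force: 1.4
```

Emit:
{"method": "apply_moves", "body": {"rows": [[0, [0, 0, 0], [0, 0, 0]], [0, [0, 0, 0], [0, 0, 0]], [0, [0, 0, 0], [0, 0, 0]], [0, [0, 0, 0], [0, 0, 0]], [0, [0, 0, 0], [0, 0, 0]], [0, [0, 0, 0], [0, 0, 0]], [0, [0, 0, 0], [0, 0, 0]], [0, [0, 0, 0], [0, 0, 0]], [0, [0, 0, 0], [0, 0, 0]], [0, [0, 0, 0], [0, 0, 0]], [0, [0, 0, 0], [0, 0, 0]], [0, [0, 0, 0], [0, 0, 0]], [0, [0, 0, 0], [0, 0, 0]]]}}

```text
clock: 15.97
position: [495.7, -128.7, 190.6]
orientation: [0.975, -0.224, 0.0, -0.0]
contact_force: [1.5, 4.2, -0.4]
width: 0.5
gripper_force: 2.0
```

Emit:
{"method": "apply_moves", "body": {"rows": [[0, [0, -0.005, 0], [0, 0, 0]], [0, [0, -0.011, 0], [0, 0, 0]], [0, [0, -0.017, 0], [0, 0, 0]], [0, [0, -0.025, 0], [0, 0, 0]], [0, [0, -0.035, 0], [0, 0, 0]], [0, [0, -0.035, -0.03], [0, 0, 0]], [0, [0, -0.035, -0.07], [0, 0, 0]], [0, [0, -0.035, -0.11], [0, 0, 0]], [0, [-0.04, -0.035, -0.11], [0, 0, 0]], [0, [-0.08, -0.035, -0.11], [0, 0, 0]], [0, [-0.12, -0.035, -0.11], [0, 0, 0]], [0, [-0.15, -0.035, -0.11], [0, 0, 0]], [0, [-0.15, -0.035, -0.11], [0, 0, 0]], [0, [-0.15, -0.035, -0.11], [0, 0, 0]]]}}

```text
clock: 17.13
position: [375.6, -31.3, 301.2]
orientation: [0.975, -0.223, 0.001, 0.0]
contact_force: [-0.1, -0.3, -0.2]
width: 0.3
gripper_force: 0.0
```

```bash
cat >> tg.py <<'E'
q=camera("top");W=cloud(q);L=(W[...,:2]-O)@np.array([[np.cos(YAW),-np.sin(YAW)],[np.sin(YAW),np.cos(YAW)]])
m=(abs(W[...,2]-160)<7)&(L[...,0]>25)&(L[...,0]<130)&(abs(L[...,1]+55)<25)
f=np.polyfit(L[m][:,0],L[m][:,1],1);print("theta",np.pi/2-np.arctan(f[0]),f)
m=(abs(W[...,2]-170)<5)&(np.linalg.norm(L,axis=-1)<100)&(abs(L[...,0])<15)
print(cv2.minAreaRect(W[m][:,:2].astype(np.float32)))
cv2.imwrite("pics/z.png",np.hstack([cv2.resize(q["pixels"][130:280,200:330],(400,460)),cv2.resize(camera("scene")["pixels"][120:250,180:310],(400,460))]))
E
python3 tg.py
```

```text
t 17.1333 local [-151.662   -7.284  301.165] psi_y_local -89.9742628180367 z [ 0.002 -0.001 -1.   ] q [ 0.237 -0.097 -0.224  2.087 -0.022  1.148 -1.997] F [-0.068 -0.3   -0.238] 0.306990486083205
top [[  2.986 -40.286 206.677]
 [  3.654 -42.856 210.623]
 [  4.187 -45.368 215.354]
 [  0.523 -43.998 212.861]
 [  2.072 -46.823 211.162]
 [  3.365 -49.569 211.11 ]
 [ -3.242 -42.596 210.938]
 [ -2.381 -45.203 213.704]
 [ -1.035 -47.96  213.287]
 [  0.631 -50.831 210.808]
 [ -6.182 -43.792 212.026]
 [ -5.361 -46.376 215.101]
 [ -3.613 -49.271 212.   ]] [0.853 0.454 0.022]
scene [[  0.475 -49.315 213.987]
 [ -2.23  -47.16  214.107]
 [  2.103 -46.8   211.79 ]
 [ -0.3   -44.112 212.272]
 [ -3.221 -42.354 212.129]
 [  2.54  -46.422 208.156]
 [ -0.211 -44.348 208.224]
 [ -3.419 -43.087 207.741]
 [  0.325 -50.809 201.28 ]
 [ -0.026 -44.414 204.28 ]
 [ -6.996 -49.815 199.254]
 [  2.111 -48.01  199.265]
 [ -1.079 -46.691 198.812]
 [ -3.995 -44.878 198.696]
 [ -0.719 -39.45  198.499]] [-0.01  -0.099  0.641]
theta 1.657892236710225 [ -0.087 -54.046]
((515.1139526367188, -91.16522216796875), (148.98838806152344, 22.283374786376953), 63.647308349609375)
```

View pics/z.png

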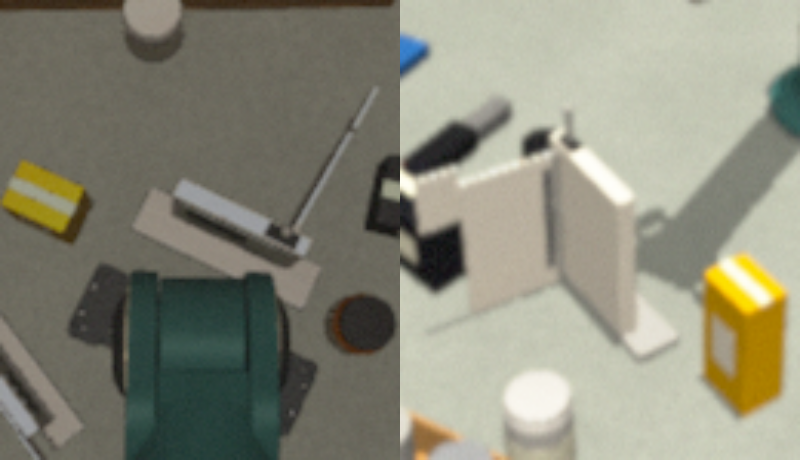

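The pictures show the sign upright on its spot, the strut out at its stop (tab at (370,95) in the left view), the toggle back in the middle at (570,120) in the right view, and the goods in place. Handing in.

```bash
python3 -c "
from station import ticket
print(ticket.sign_off())"
```

```text
the job is handed in; nothing more can be done
None
```

The job is handed in: strut pressed to its stop (about 1.66 rad), then the toggle held over for about 1 s and sprung back to the middle; the sign stayed upright in place and the nearby goods did not visibly move (last reading about 17 s).

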